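Hold the square in the bracket's corner

ROBOT

A 6-joint arm with a two-finger parallel gripper is mounted at the origin on the work surface; the furniture and walls round the work are solid. World frame = base frame: x ahead of the robot, y to its left, z up, the work surface at z = 0. Lengths are in m, angles in rad, forces in N, time in s.
With the tool pointing down it reaches from about 0.35 to 0.85 m from the base axis. Payload 8.1 kg.
Tool frame: the origin (TCP) lies at the centre of the arm's flange, where the gripper is bolted on; the fingertips stand 186 mm ahead of it and the grasp point (between the pads) lies 167 mm ahead of it; z points along the fingers, y is the line along which they close (so a half turn about z gives the same grasp; the last joint's range is limited). The gripper opens to 93 mm and grips with 3 to 60 N. Pads are 15 mm wide; open, the fingers measure 128 mm over their backs; the gripper's body (75 mm by 188 mm) begins 65 mm behind the grasp point.
Start: joints at [-1.383, 0.13, 1.488, -0, 1.523, -0.085], TCP at [0.162, -0.578, 0.405] pointing down, gripper open.
Joint ranges: [-2.96, 2.96], [-0.89, 2.26], [0.02, 2.5], [-1.34, 4.48], [0, 2.73], [-2.66, 2.66]. Speed limits (rad/s): [2.39, 2.39, 2.79, 3.14, 3.14, 3.14].

INTERFACE

Orientations are given as a rotation vector (axis times angle).
In Python, from plant import robot gives the robot as it stands.
- The arm moves only by the tool apply_moves, never from a script. Its argument "series" is a list of rows, each a list of 2 entries, a list of its own where there are three numbers: the shift along the tool's x, y, z in mm, then the turn, a rotation vector about the tool's x, y, z in rad. A call has 1 to 12 rows; each row shifts and turns the commanded pose from where the row before left it, along the tool's axes as they then stand; what a row does not reach is not made up. A row lasts 1/12 s, in which the tool goes at most 41.7 mm and 7.16 degrees, less where a joint would pass 70% of its speed; a pose out of reach is approached as far as the arm can. A call is refused whole if a number of a shift passes 41.7 or a number of a turn 0.125, either way. A call with a gripper value outside its range is refused whole. "claw" is the opening, from 0 (shut) to 1 (fully open), set as the call begins (left out, the last holds). The fingers move at their own pace and stop on an object; "newtons" is the grip in N (left out, the last holds). Time passes only in rows, so rows that do not move let the fingers close. It gives the time, the measured TCP pose, the force, the opening and the grip force at its end, in the units of the state.
- robot.read_state(): the state, without advancing time (a new reading comes with each control period).
- robot.read_camera(name): name is "scene" or "top"; returns (picture, depth): 384x512x3 uint8, blue, green, red; 384x512 float32, m along the optical axis (not along the pixel's ray), 0 where there is no reading.
- robot.calibration(name): a dict with "fx", "fy", "cx", "cy" (pixels), "extrinsics" (4x4, takes a point from world to camera coordinates). Camera axes: x right, y down, z forward; pixel columns grow to the right and rows downward; lengths in m; the calibration is good to about 2 mm. A picture is of the moment at which its call begins. calibration takes no time and is no camera call.
- robot.close_job(): hands the job in; it is judged then, once.
The state is a dict: "t": time; "q": joint angles; "dq": joint speeds; "joint_torque": joint torques, N m; "tool_pos": TCP position; "orientation": TCP orientation; "force": force on the tool from outside, world axes, zero at the start; "wrist_torque": the same for the moment, N m; "opening": finger opening in m; "gripper_force": force on a finger pad.
Only numpy, scipy, OpenCV 4.12 (cv2) and the standard library are available. Lean on these libraries where they do the work, as an engineer would, in place of code of your own. Each camera call takes 0.05 s, during which the arm holds its last target. There are 200 camera calls.

TASK

Check the bolted-down angle bracket for square: lift the large steel square from the surface plate, stand it on the bracket's base and press it gently into the inside corner until its foot lies flat on the base and its back lies flush against the upright. Finish while still holding it gripped and pressed there, upright and in line with the bracket; leave the other things where they stand.

Things in the scene. Friction and masses are not known exactly. Their poses are not given: they have to be found in the camera images.
- square: Large steel L-square, loose, about 0.45 kg, stands on its foot (100 mm long, x -50 to +50; 24 mm wide in y; 18 mm high). Blade: x +14 to +50, 12 mm thick (y -6 to +6), top at z = 90 mm; grasp across its thickness from above. The back is the flat plane x = +50, over the full height. Origin: centre of the foot's underside; +x to the back, z up.
- square_heel (a point): The heel of the square: middle of the lower edge of its back, at (50, 0, 0) mm in the square's frame; axes as the square.
- bracket: Angle bracket of plain grey metal, fixed to the surface plate. Origin: underside centre of its base; +x points from the open end of the base towards the upright, z up. Four screw heads 8.5 mm high and 18 mm across stand on the base, at x = -66 and +68, y = -39 and +39 mm.
- bracket_base: The bracket's base plate, fixed: 160 mm long (x from -80 to +80), 100 mm wide (y), 18 mm thick; origin and axes as the bracket. Friction under the square is high, about as large as the force that presses it down: press down lightly, push towards the upright harder.
- bracket_upright: The bracket's upright, fixed: 66 mm wide (y -33 to +33), x from +35 to +57 mm, rising 74 mm above the base (top at z = 92 mm), two ribs behind it; origin and axes as the bracket. The square's back goes against its flat face at x = +35, which looks to -x.
- bracket_corner (a point): Middle of the inside corner line, where the base's top meets the upright's face, at (35, 0, 18) mm in the bracket's frame; axes as the bracket.
- stylus_case: Small dark case lying on the plate, 42x60x22 mm, a bystander; origin at its underside centre.
- small_square: Small try square lying flat, 50x67x14 mm, not the one to use, a bystander; origin at its underside centre.
- v_block: Steel V-block, 45x40x36 mm, a bystander; origin at its underside centre.
- block_123: Steel block with holes standing on edge, 25x75x50 mm, a bystander; origin at its underside centre.

How it is judged:
On the way:
1. the square is lifted clear of the surface plate (height (world z) of square above 0.024 m and contact force between the fingers and square above 2 N), for 0.1 s.
At the end, for the whole second after the job is handed in: Still gripped (over 15 N in all on the fingers); foot presses on the base and back on the upright (1 N each); heel within 2 mm of the corner in height and towards the upright, 20 mm of the upright's middle; upright within 0.02 rad, in line with the bracket within 0.035 rad, at rest (x of square_heel in the frame of bracket_corner between -0.002 and 0.002 m and y of square_heel in the frame of bracket_corner between -0.02 and 0.02 m and z of square_heel in the frame of bracket_corner between -0.002 and 0.002 m and angle between square's own z axis and vertical below 0.02 rad and angle between the x axis of square and the x axis of bracket, either way round below 0.035 rad and contact force between square and bracket_upright above 1 N and contact force between square and bracket_base above 1 N and contact force between the fingers and square above 15 N and linear speed of square below 0.01 m/s); the arm keeps its last pose, push and grip.
It fails at once if the square is rammed or forced against the bracket (over 80 N) (contact force between square and bracket_upright above 80 N or contact force between square and bracket_base above 80 N).
It fails at once if a bystander is moved by more than 15 mm (distance of any of stylus_case, small_square, v_block, block_123 from where it was at the start of the episode above 0.015 m).
It also fails if it takes over 50 s, if anything falls off the work surface, if the arm or the gripper's body presses on something with over 40 N, if the wrist force passes 120 N, or if a joint passes its speed limit or range.

## Working session

There is one attempt and no reset: what is moved stays moved. The work goes in short steps, Python scripts to look and compute and a tool call to move; the robot and the scene stay as the last step left them, time stands still between calls to the robot, and variables do not carry over. Pictures are saved under pics/ and viewed, at most 10 in all, crops included, and the job is handed in when it is done.

Besides the shell and the picture viewer there is one more tool, called after ">>>" by a JSON object that holds its "api" and its "payload", one argument or row to a line. apply_moves: Moves the arm, as the interface text tells. Its arguments: {"type":"object","properties":{"series":{"type":"array"},"claw":{"type":"number"},"newtons":{"type":"number"}},"required":["series"]}

```bash
mkdir -p pics
cat > h.py <<'E'
import numpy as np, cv2
from plant import robot
def cloud(n):
    im,d=robot.read_camera(n); c=robot.calibration(n); T=np.linalg.inv(np.array(c["extrinsics"]))
    v,u=np.mgrid[:384,:512]
    P=np.stack([(u-c["cx"])/c["fx"]*d,(v-c["cy"])/c["fy"]*d,d],-1)
    return im,d,P@T[:3,:3].T+T[:3,3]
E
python3 - <<'E'
from h import *
for n in("scene","top"):
    im,d,P=cloud(n); cv2.imwrite(f"pics/{n}0.png",im); np.savez(f"{n}0.npz",im=im,d=d,P=P); c=robot.calibration(n); print(n,c)
print(robot.read_state())
E
```

```text
scene {'fx': 436.8515186560219, 'fy': 436.8515186560219, 'cx': 257.83581724487533, 'cy': 187.12351532198755, 'extrinsics': array([[ 0.44339363,  0.89627067, -0.01004875, -0.17314974],
       [ 0.63649963, -0.32273633, -0.70050659, -0.25935425],
       [-0.63108661,  0.30420414, -0.71357518,  1.35403781],
       [ 0.        ,  0.        ,  0.        ,  1.        ]])}
top {'fx': 472.2346125014797, 'fy': 472.2346125014797, 'cx': 249.91662238533252, 'cy': 194.5787087775038, 'extrinsics': array([[-0.02567512, -0.99954205, -0.01601483,  0.00668262],
       [-0.98523903,  0.02801349, -0.1688766 ,  0.49338972],
       [ 0.1692479 ,  0.01144251, -0.98550709,  1.12379805],
       [ 0.        ,  0.        ,  0.        ,  1.        ]])}
{'t': 0.1, 'q': array([-1.38339417e+00,  1.31034678e-01,  1.48917022e+00, -4.22863770e-05,
        1.52300376e+00, -8.54071903e-02]), 'dq': array([-0.00016673, -0.00189667, -0.00223706,  0.00032085,  0.00038779,
       -0.00037601]), 'joint_torque': array([ 2.04603675e-03, -5.61341286e+01, -4.93094480e+01,  7.70048937e-02,
        2.90871563e-02, -4.18968625e-05]), 'tool_pos': array([ 0.16163273, -0.57759924,  0.40382263]), 'orientation': array([-3.11081411e+00, -4.26984295e-01,  1.95555497e-04]), 'force': array([-0.14992134, -0.24408517, -0.65808558]), 'wrist_torque': array([ 0.05519149, -0.00017046, -0.00672735]), 'gripper_force': 0.0, 'opening': 0.09249345658112403}
```

View pics/scene0.png

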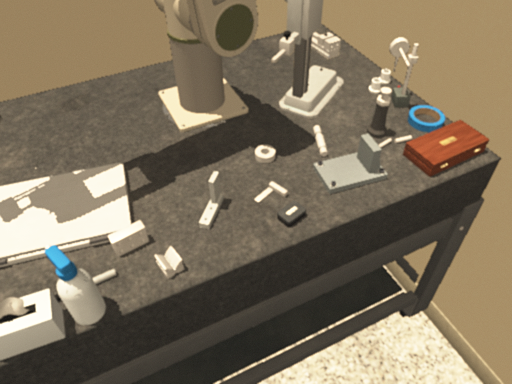

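View pics/top0.png

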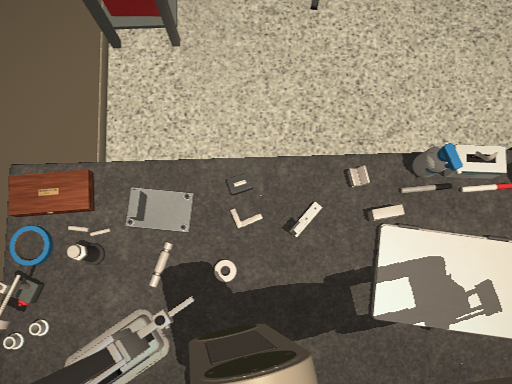

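The large square stands at top (306,219) / scene (212,200). The bracket is at top (160,208), with its upright at the left end (138,205), towards +y.

Run:
```python
import numpy as np,cv2
def rect(p,l):
    (c,s,a)=cv2.minAreaRect((p[:,:2]*1000).astype(np.float32)); print(l,len(p),'c',np.round(c,1),'s',np.round(s,1),'a',round(a,2),'zmed',round(np.median(p[:,2])*1000,1))
for n,bs,bb in(("top",(285,195,330,242),(120,180,200,238)),("scene",(193,165,228,232),(310,130,392,192))):
    f=np.load(n+"0.npz");P=f["P"]
    for nm,b,zs in(("sq",bs,[(.008,.025),(.03,.082),(.083,.1)]),("br",bb,[(.010,.023),(.03,.085),(.086,.1)])):
        Q=P[b[1]:b[3],b[0]:b[2]]; print(n,nm,'plate z',np.median(Q[Q[...,2]<.006][:,2])*1000)
        for lo,hi in zs:
            m=((Q[...,2]>lo)&(Q[...,2]<hi)).astype(np.uint8)
            k,l,st,_=cv2.connectedComponentsWithStats(m,connectivity=8)
            if k<2: print('none');continue
            i=1+st[1:,4].argmax(); rect(Q[l==i],(lo,hi))
im=np.load("top0.npz")["im"];a=cv2.resize(im[180:245,115:335],None,fx=3.6,fy=3.6,interpolation=cv2.INTER_CUBIC)
im=np.load("scene0.npz")["im"];b=cv2.resize(im[125:235,190:395],(792,330),interpolation=cv2.INTER_CUBIC)
cv2.imwrite("pics/c1.png",np.vstack([a,b]))if a.shape[1]==b.shape[1] else (print(a.shape),cv2.imwrite("pics/c1.png",np.vstack([cv2.resize(a,(792,234)),b])))
```

```text
top sq plate z 0.6765812434685881
(0.008, 0.025) 289 c [ 432.7 -142.5] s [ 23.7 100.5] a 47.45 zmed 18.7
(0.03, 0.082) 12 c [ 395.4 -108.8] s [10.7  0.5] a 48.27 zmed 58.7
(0.083, 0.1) 79 c [ 408.4 -120.4] s [11.6 35.4] a 47.38 zmed 90.5
top br plate z 0.31001851879008946
(0.01, 0.023) 1923 c [467.1 223.8] s [161.1 100.4] a 82.75 zmed 18.4
(0.03, 0.085) 178 c [469.  260.4] s [19.1 68.5] a 67.0 zmed 58.2
(0.086, 0.1) 272 c [472.6 269.5] s [23.6 65.7] a 82.63 zmed 92.4
scene sq plate z 0.6239377381167532
(0.008, 0.025) 346 c [ 432.2 -144. ] s [ 25.3 102.4] a 47.29 zmed 18.1
(0.03, 0.082) 166 c [ 412.4 -119.5] s [12.6 40. ] a 30.09 zmed 56.3
(0.083, 0.1) 83 c [ 408.8 -122.9] s [12.9 38.5] a 49.1 zmed 89.7
scene br plate z 1.0716734408315887
(0.01, 0.023) 1499 c [467.  221.6] s [161.1 104.7] a 82.45 zmed 18.7
(0.03, 0.085) 400 c [476.6 260.1] s [66.3 38.3] a 26.23 zmed 57.0
(0.086, 0.1) 201 c [473.6 267.4] s [23.  66.9] a 84.22 zmed 92.5
```

View pics/c1.png

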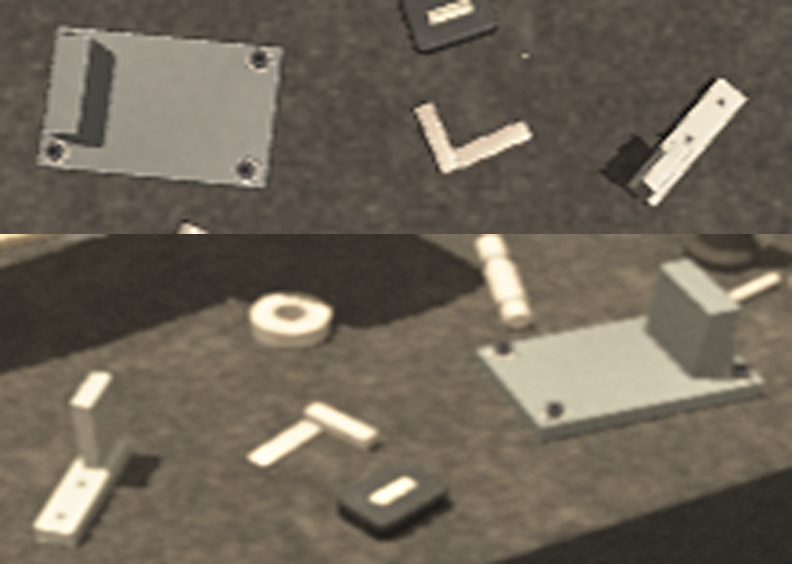

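The sizes and heights match. The square is centred at (432.5,-143) mm with yaw 137.4°. The bracket is centred at (467,223) mm with yaw 82.7°. I'll move above the blade now, then turn the tool by +122° (tool y to 47.4°).

>>> {"api": "apply_moves", "payload": {
  "series": [
    [[28,-28.6,0],[0,0,0]],
    [[28,-28.6,0],[0,0,0]],
    [[28,-28.6,0],[0,0,0]],
    [[28,-28.6,0],[0,0,0]],
    [[28,-28.6,0],[0,0,0]],
    [[28,-28.6,0],[0,0,0]],
    [[28,-28.6,0],[0,0,0]],
    [[28,-28.6,0],[0,0,0]],
    [[28,-28.6,0],[0,0,0]],
    [[28,-28.6,0],[0,0,0]],
    [[28,-28.6,0],[0,0,0]],
    [[28,-28.6,0],[0,0,0]]
  ],
  "claw": 1
}}

```text
t: 1.1
tool_pos: [0.3931, -0.1548, 0.4046]
orientation: [3.112, 0.427, 0.0]
force: [0.7, -0.5, -0.1]
opening: 0.093
gripper_force: 0.0
```

>>> {"api": "apply_moves", "payload": {
  "series": [
    [[26,-28,0],[0,0,0]],
    [[0,0,0],[0,0,-0.118]],
    [[0,0,0],[0,0,-0.118]],
    [[0,0,0],[0,0,-0.118]],
    [[0,0,0],[0,0,-0.118]],
    [[0,0,0],[0,0,-0.118]],
    [[0,0,0],[0,0,-0.118]],
    [[0,0,0],[0,0,-0.118]],
    [[0,0,0],[0,0,-0.118]],
    [[0,0,0],[0,0,-0.118]],
    [[0,0,0],[0,0,-0.118]],
    [[0,0,0],[0,0,-0.118]]
  ]
}}

```text
t: 2.1
tool_pos: [0.4101, -0.1227, 0.4043]
orientation: [-2.214, -2.227, 0.0]
force: [-0.4, 0.3, 0.2]
opening: 0.0931
gripper_force: 0.0
```

>>> {"api": "apply_moves", "payload": {
  "series": [
    [[0,0,0],[0,0,-0.118]],
    [[0,0,0],[0,0,-0.118]],
    [[0,0,0],[0,0,-0.118]],
    [[0,0,0],[0,0,-0.118]],
    [[0,0,0],[0,0,-0.118]],
    [[0,0,0],[0,0,-0.118]],
    [[0,0,0],[0,0,-0.118]],
    [[0,0,0],[0,0,0]],
    [[0,0,0],[0,0,0]]
  ]
}}

```text
t: 2.85
tool_pos: [0.4102, -0.1228, 0.4044]
orientation: [-1.148, -2.924, -0.0]
force: [0.0, 0.0, -0.1]
opening: 0.0931
gripper_force: 0.0
```

```bash
cat >> h.py <<'E'
from scipy.spatial.transform import Rotation as Ro
def togo(xy,z,yd):
    "shift in tool axes (mm) to TCP target xy mm, z mm; turn about tool z to bring tool y to yd deg; tilt"
    s=robot.read_state(); R=Ro.from_rotvec(s["orientation"]).as_matrix(); p=s["tool_pos"]*1000
    y=np.degrees(np.arctan2(R[1,1],R[0,1]))
    print('t',round(s["t"],2),'p',p.round(1),'ydir',round(y,2),'zaxis',R[:,2].round(4),'F',s["force"].round(1),'tau',s["wrist_torque"].round(2),'op',round(s["opening"]*1000,1),'gf',round(s["gripper_force"],1))
    print('shift',(R.T@(np.array([*xy,z])-p)).round(1),'turn',round(-np.radians((yd-y+180)%360-180),4))
E
python3 -c "
from h import *
togo((410.4,-122.7),227,47.4)"
```

```text
t 2.85 p [ 410.2 -122.8  404.4] ydir 47.11 zaxis [-5.e-04  3.e-04 -1.e+00] F [ 0.   0.  -0.1] tau [-0.01 -0.15 -0.01] op 93.1 gf 0.0
shift [ -0.2   0.2 177.4] turn -0.005
```

>>> {"api": "apply_moves", "payload": {
  "series": [
    [[0,0,35],[0,0,-0.005]],
    [[0,0,35],[0,0,0]],
    [[0,0,35],[0,0,0]],
    [[0,0,30],[0,0,0]],
    [[0,0,25],[0,0,0]],
    [[0,0,17],[0,0,0]],
    [[0,0,0],[0,0,0]],
    [[0,0,0],[0,0,0]]
  ]
}}

```text
t: 3.52
tool_pos: [0.4098, -0.1226, 0.2271]
orientation: [-1.139, -2.925, -0.0]
force: [-0.4, -0.3, 0.3]
opening: 0.0933
gripper_force: 0.0
```

>>> {"api": "apply_moves", "payload": {
  "series": [
    [[0,0,0],[0,0,0]],
    [[0,0,0],[0,0,0]],
    [[0,0,0],[0,0,0]],
    [[0,0,0],[0,0,0]],
    [[0,0,0],[0,0,0]],
    [[0,0,0],[0,0,0]],
    [[0,0,0],[0,0,0]],
    [[0,0,0],[0,0,0]],
    [[0,0,0],[0,0,0]],
    [[0,0,0],[0,0,0]],
    [[0,0,0],[0,0,0]],
    [[0,0,0],[0,0,0]]
  ],
  "claw": 0,
  "newtons": 50
}}

```text
t: 4.52
tool_pos: [0.4103, -0.1228, 0.2277]
orientation: [-1.136, -2.929, 0.0]
force: [-0.1, 0.3, 0.5]
opening: 0.0178
gripper_force: 0.0
```

```bash
python3 -c "
from h import *
togo((410.4,-122.7),227,47.4)"
```

```text
t 4.52 p [ 410.3 -122.8  227.7] ydir 47.61 zaxis [-1.e-04  0.e+00 -1.e+00] F [-0.1  0.3  0.5] tau [-0.03 -0.15 -0.01] op 17.8 gf 0.0
shift [-0.   0.2  0.7] turn 0.0037
```

Fingers are still closing; give them time, then lift.

>>> {"api": "apply_moves", "payload": {
  "series": [
    [[0,0,0],[0,0,0]],
    [[0,0,0],[0,0,0]],
    [[0,0,0],[0,0,0]],
    [[0,0,0],[0,0,0]],
    [[0,0,0],[0,0,0]],
    [[0,0,0],[0,0,0]],
    [[0,0,0],[0,0,0]]
  ]
}}

```text
t: 5.1
tool_pos: [0.4102, -0.1228, 0.2277]
orientation: [-1.136, -2.929, 0.0]
force: [-0.2, -0.6, -0.8]
opening: 0.0115
gripper_force: 50.0
```

>>> {"api": "apply_moves", "payload": {
  "series": [
    [[0,0,-5],[0,0,0]],
    [[0,0,-10],[0,0,0]],
    [[0,0,-15],[0,0,0]],
    [[0,0,-20],[0,0,0]],
    [[0,0,-20],[0,0,0]],
    [[0,0,-20],[0,0,0]],
    [[0,0,-15],[0,0,0]],
    [[0,0,-15],[0,0,0]],
    [[0,0,0],[0,0,0]],
    [[0,0,0],[0,0,0]],
    [[0,0,0],[0,0,0]]
  ]
}}

```text
t: 6.02
tool_pos: [0.4099, -0.1226, 0.3469]
orientation: [-1.135, -2.928, -0.0]
force: [0.5, -0.2, -5.7]
opening: 0.012
gripper_force: 50.0
```

Run:
```python
from h import *
togo((455,130),367,-7.3)
im,d,P=cloud("scene"); cv2.imwrite("pics/s2.png",cv2.resize(im[60:260,120:400],(784,560)))
```

```text
t 6.02 p [ 409.9 -122.6  346.9] ydir 47.61 zaxis [-1.1e-03  5.0e-04 -1.0e+00] F [ 0.5 -0.2 -5.7] tau [ 0.05 -0.01 -0.05] op 12.0 gf 50.0
shift [137.1 217.  -20. ] turn 0.9584
```

View pics/s2.png

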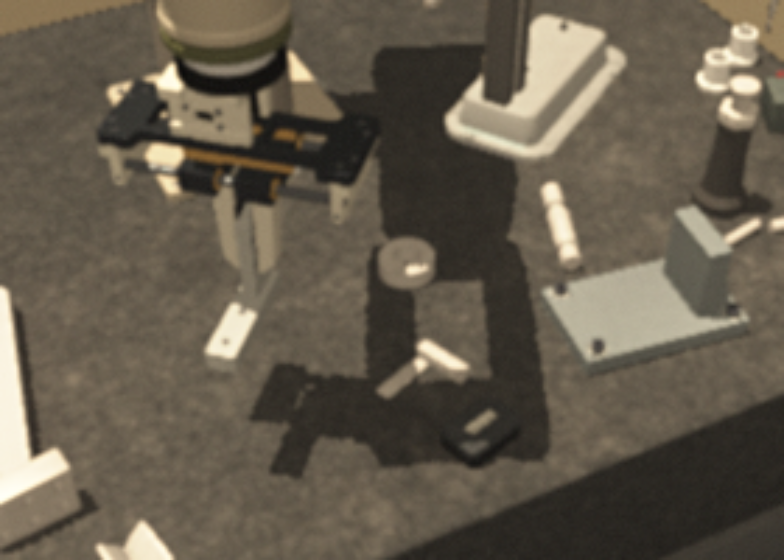

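The square is held upright, with heel and toe at crop (265,280) and (220,365). Before swinging I'll check how tall the stand near the arm's path is.

Run:
```python
import numpy as np
for n in("top","scene"):
    f=np.load(n+"0.npz");P=f["P"];Q=P[(P[...,2]>.12)&(P[...,2]<1)&(P[...,1]>.0)&(P[...,0]>.0)&(P[...,0]<.7)&(P[...,1]<.6)]
    for y in np.arange(0,.6,.05):
        q=Q[(Q[:,1]>=y)&(Q[:,1]<y+.05)]
        if len(q)>5:print(n,round(y,2),len(q),'x',q[:,0].min().round(3),q[:,0].max().round(3),'z',q[:,2].max().round(3), 'az',np.degrees(np.arctan2(q[:,1],q[:,0])).min().round(0))
```

```text
top 0.0 2063 x 0.193 0.207 z 0.747 az 0.0
top 0.05 728 x 0.184 0.197 z 0.699 az 14.0
top 0.1 154 x 0.183 0.26 z 0.36 az 23.0
top 0.15 550 x 0.163 0.238 z 0.377 az 33.0
top 0.2 2605 x 0.123 0.205 z 0.631 az 45.0
top 0.25 281 x 0.122 0.192 z 0.441 az 53.0
top 0.35 121 x 0.347 0.374 z 0.144 az 46.0
top 0.4 14 x 0.352 0.367 z 0.141 az 48.0
top 0.5 383 x 0.198 0.313 z 0.177 az 58.0
scene 0.0 1453 x 0.048 0.209 z 0.393 az 0.0
scene 0.05 803 x 0.026 0.2 z 0.381 az 14.0
scene 0.1 136 x 0.18 0.261 z 0.352 az 22.0
scene 0.15 415 x 0.162 0.24 z 0.345 az 33.0
scene 0.2 1223 x 0.075 0.207 z 0.351 az 45.0
scene 0.25 474 x 0.158 0.194 z 0.34 az 52.0
scene 0.3 18 x 0.156 0.162 z 0.32 az 62.0
scene 0.35 90 x 0.348 0.376 z 0.144 az 46.0
scene 0.45 6 x 0.31 0.315 z 0.161 az 58.0
scene 0.5 462 x 0.2 0.314 z 0.204 az 58.0
scene 0.55 68 x 0.217 0.239 z 0.184 az 67.0
```

Run:
```python
from h import *
f=np.load("top0.npz");P=f["P"].reshape(-1,3)
g=np.load("scene0.npz")["P"].reshape(-1,3);P=np.vstack([P,g])
a=np.radians(27);q=P[(P[:,0]>.05)&(P[:,1]>.1)&(P[:,1]<.35)&(P[:,2]>.2)&(P[:,2]<.9)&(P[:,0]<.5)]
r=q[:,:2]@[np.cos(a),np.sin(a)];s=q[:,:2]@[-np.sin(a),np.cos(a)]
for z in np.arange(.2,.7,.05):
    m=(q[:,2]>=z)&(q[:,2]<z+.05)
    if m.sum()>3:
        i=np.abs(s[m]).argmin();print(round(z,2),m.sum(),'min|s|',s[m][i].round(3),'r',r[m][i].round(3),'rmax',r[m].max().round(3))
# arm now: points above z .4 in arm frame (az of TCP)
_,d,C=cloud("top");C=C.reshape(-1,3);_,d,D=cloud("scene");C=np.vstack([C,D.reshape(-1,3)])
st=robot.read_state();a=st["q"][0];print(st["q"].round(3))
r=C[:,:2]@[np.cos(a),np.sin(a)];s=C[:,:2]@[-np.sin(a),np.cos(a)]
for R in np.arange(.05,.5,.05):
    m=(abs(r-R)<.02)&(abs(s)<.13)&(C[:,2]>.35)&(C[:,2]<1.2)
    if m.sum()>3:print('R',round(R,2),'s',s[m].min().round(3),s[m].max().round(3),'z',C[m,2].min().round(3),C[m,2].max().round(3))
```

```text
0.2 504 min|s| 0.0 r 0.275 rmax 0.288
0.25 1540 min|s| -0.0 r 0.279 rmax 0.289
0.3 964 min|s| 0.005 r 0.211 rmax 0.289
0.35 1261 min|s| 0.005 r 0.211 rmax 0.288
0.4 249 min|s| 0.128 r 0.245 rmax 0.273
0.45 299 min|s| 0.128 r 0.246 rmax 0.273
0.5 324 min|s| 0.128 r 0.245 rmax 0.273
0.55 233 min|s| 0.129 r 0.257 rmax 0.273
0.6 58 min|s| 0.131 r 0.268 rmax 0.273
[-0.411 -0.32   2.017  0.     1.447 -1.242]
R 0.15 s 0.054 0.112 z 0.59 0.637
R 0.2 s -0.012 0.116 z 0.571 0.631
R 0.25 s -0.013 0.116 z 0.515 0.615
R 0.3 s -0.012 0.116 z 0.507 0.606
R 0.35 s -0.012 0.116 z 0.498 0.601
R 0.4 s -0.012 0.119 z 0.364 0.595
R 0.45 s -0.012 0.119 z 0.35 0.59
```

Clearances are fine (column about 30 mm, jaw below the forearm). Turn, then translate to 25 mm short of the upright.

>>> {"api": "apply_moves", "payload": {
  "series": [
    [[0,0,0],[0,0,0.06]],
    [[0,0,0],[0,0,0.1]],
    [[0,0,0],[0,0,0.11]],
    [[0,0,0],[0,0,0.11]],
    [[0,0,0],[0,0,0.11]],
    [[0,0,0],[0,0,0.11]],
    [[0,0,0],[0,0,0.11]],
    [[0,0,0],[0,0,0.11]],
    [[0,0,0],[0,0,0.09]],
    [[0,0,0],[0,0,0.048]],
    [[0,0,0],[0,0,0]],
    [[0,0,0],[0,0,0]]
  ]
}}

```text
t: 7.17
tool_pos: [0.4101, -0.1227, 0.347]
orientation: [-2.355, -2.077, 0.001]
force: [-1.5, -0.2, -6.0]
opening: 0.0117
gripper_force: 50.0
```

>>> {"api": "apply_moves", "payload": {
  "series": [
    [[12,0,0],[0,0,0]],
    [[24,1,0],[0,0,0]],
    [[34,1.5,0],[0,0,0]],
    [[36,1.5,0],[0,0,0]],
    [[36,1.5,0],[0,0,0]],
    [[36,1.5,0],[0,0,0]],
    [[36,1.5,0],[0,0,0]],
    [[36,1.5,0],[0,0,0]],
    [[36,1.5,0],[0,0,0]],
    [[28,1,0],[0,0,0]],
    [[18,0.3,0],[0,0,0]],
    [[8,0,0],[0,0,0]]
  ]
}}

```text
t: 8.17
tool_pos: [0.4659, 0.2153, 0.3473]
orientation: [-2.353, -2.081, 0.0]
force: [-0.4, -1.4, -5.1]
opening: 0.0121
gripper_force: 50.0
```

>>> {"api": "apply_moves", "payload": {
  "series": [
    [[0,0,10],[0,0,0]],
    [[0,0,18],[0,0,0]],
    [[0,0,18],[0,0,0]],
    [[0,0,10],[0,0,0]],
    [[0,0,0],[0,0,0]],
    [[0,0,0],[0,0,0]],
    [[0,0,0],[0,0,0]],
    [[0,0,0],[0,0,0]]
  ]
}}

```text
t: 8.83
tool_pos: [0.4667, 0.2127, 0.2931]
orientation: [2.357, 2.075, 0.003]
force: [0.6, -0.3, -5.8]
opening: 0.0122
gripper_force: 50.0
```

Run:
```python
from h import *
togo((465.7,213.4),290,-7.3)
im,d,P=cloud("scene"); np.savez("s3.npz",im=im,P=P); t,_,PT=cloud("top");np.savez("t3.npz",im=t,P=PT)
a=cv2.resize(im[80:210,280:410],(520,520),interpolation=cv2.INTER_CUBIC);b=cv2.resize(t[150:250,100:210],(280,254));
o=np.zeros((520,800,3),np.uint8);o[:,:520]=a;o[:254,520:]=b;cv2.imwrite("pics/s3.png",o)
```

```text
t 8.83 p [466.7 212.7 293.1] ydir -7.29 zaxis [ 2.2e-03  7.0e-04 -1.0e+00] F [ 0.6 -0.3 -5.8] tau [ 0.04 -0.11 -0.04] op 12.2 gf 50.0
shift [ 0.6 -1.1  3.1] turn 0.0001
```

View pics/s3.png

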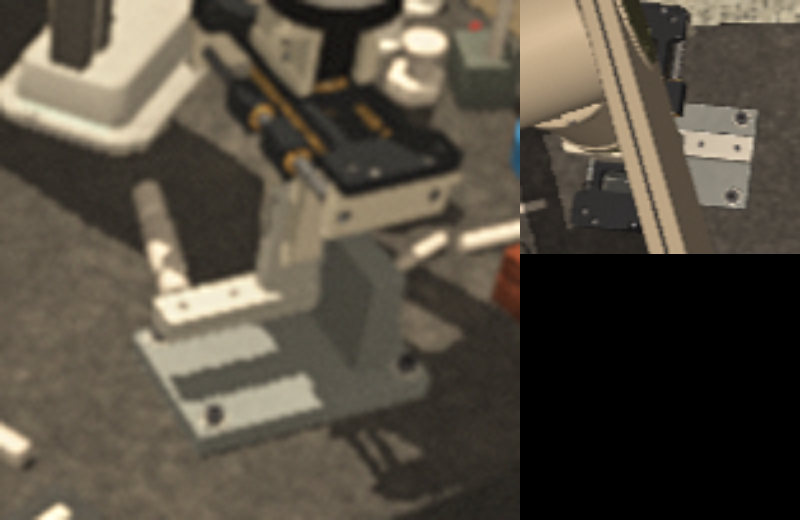

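The foot floats above the base in line with it (scene crop toe (160,310), heel (315,300)). I'll measure the foot's tilt and line, then descend.

Run:
```python
import numpy as np,cv2
ex=np.array([np.cos(np.radians(82.7)),np.sin(np.radians(82.7))]);ey=np.array([-ex[1],ex[0]])
for n in("s3","t3"):
    P=np.load(n+".npz")["P"].reshape(-1,3)
    L=(P[:,:2]-[.467,.2233]);b=np.c_[L@ex,L@ey,P[:,2]]*1000
    m=(b[:,2]>74)&(b[:,2]<92)&(b[:,0]>-110)&(b[:,0]<-30)&(abs(b[:,1])<20); q=b[m]
    if len(q)<20: continue
    A=np.c_[q[:,:2],np.ones(len(q))];k=np.linalg.lstsq(A,q[:,2],rcond=None)[0]
    r=q[:,2]-A@k;g=abs(r)<2;k=np.linalg.lstsq(A[g],q[g,2],rcond=None)[0];t=q[g]
    print(n,g.sum(),'slope',k.round(4),'z',np.median(t[:,2]).round(1),'x',t[:,0].min().round(1),t[:,0].max().round(1),'y',t[:,1].min().round(1),t[:,1].max().round(1),'yaw',[np.median(t[abs(t[:,0]-c)<8,1]).round(1) for c in(-80,-65,-50)])
```

```text
s3 121 slope [1.55000e-02 1.58200e-01 8.44941e+01] z 83.4 x -90.8 -30.7 y -15.9 10.6 yaw [np.float64(-1.3), np.float64(-1.3), np.float64(-4.3)]
t3 162 slope [ 1.00000e-02 -5.29000e-02  8.40248e+01] z 83.6 x -89.1 -31.1 y -13.4 10.5 yaw [np.float64(-2.4), np.float64(0.3), np.float64(-0.8)]
```

>>> {"api": "apply_moves", "payload": {
  "series": [
    [[0,0,8],[0,0,0]],
    [[0,0,12],[0,0,0]],
    [[0,0,12],[0,0,0]],
    [[0,0,8],[0,0,0]],
    [[0,0,2],[0,0,0]],
    [[0,0,0],[0,0,0]],
    [[0,0,0],[0,0,0]]
  ]
}}

```text
t: 9.52
tool_pos: [0.466, 0.2128, 0.2494]
orientation: [-2.358, -2.076, 0.001]
force: [0.9, -0.0, -6.0]
opening: 0.0115
gripper_force: 50.0
```

```bash
python3 -c "
from h import *
togo((468.9,238.2),246,-7.3)"
```

```text
t 9.52 p [466.  212.8 249.4] ydir -7.27 zaxis [-6.e-04 -2.e-04 -1.e+00] F [ 0.9 -0.  -6. ] tau [ 0.04 -0.14  0.02] op 11.5 gf 50.0
shift [25.5 -0.3  3.4] turn 0.0005
```

>>> {"api": "apply_moves", "payload": {
  "series": [
    [[5,0,0],[0,0,0]],
    [[7,0,0],[0,0,0]],
    [[6,0,0],[0,0,0]],
    [[3,0,0],[0,0,0]],
    [[1,0,0],[0,0,0]],
    [[0,0,1],[0,0,0]],
    [[0,0,1],[0,0,0]],
    [[0,0,0],[0,0,0]],
    [[0,0,0],[0,0,0]],
    [[0,0,0],[0,0,0]]
  ]
}}

```text
t: 10.35
tool_pos: [0.4688, 0.2345, 0.2477]
orientation: [-2.358, -2.076, 0.0]
force: [-0.8, -0.2, -5.5]
opening: 0.0119
gripper_force: 50.0
```

>>> {"api": "apply_moves", "payload": {
  "series": [
    [[0,0,0.5],[0,0,0]],
    [[0,0,0],[0,0,0]],
    [[0,0,0],[0,0,0]]
  ]
}}

```text
t: 10.6
tool_pos: [0.4688, 0.2346, 0.2472]
orientation: [-2.358, -2.076, 0.0]
force: [0.7, 0.7, -5.4]
opening: 0.0119
gripper_force: 50.0
```

>>> {"api": "apply_moves", "payload": {
  "series": [
    [[0,0,0.5],[0,0,0]],
    [[0,0,0],[0,0,0]],
    [[0,0,0],[0,0,0]]
  ]
}}

```text
t: 10.85
tool_pos: [0.4688, 0.2346, 0.2467]
orientation: [-2.358, -2.076, 0.0]
force: [-0.3, -0.4, -5.2]
opening: 0.0119
gripper_force: 50.0
```

>>> {"api": "apply_moves", "payload": {
  "series": [
    [[0,0,0.5],[0,0,0]],
    [[0,0,0],[0,0,0]],
    [[0,0,0],[0,0,0]]
  ]
}}

```text
t: 11.1
tool_pos: [0.4688, 0.2347, 0.2462]
orientation: [-2.358, -2.076, 0.0]
force: [-0.5, 0.7, -6.2]
opening: 0.0117
gripper_force: 50.0
```

```bash
python3 -c "
from h import *
togo((468.9,238.2),246,-7.3)"
```

```text
t 11.1 p [468.8 234.7 246.2] ydir -7.28 zaxis [-1.e-04 -0.e+00 -1.e+00] F [-0.5  0.7 -6.2] tau [ 0.02 -0.1   0.06] op 11.7 gf 50.0
shift [ 3.5 -0.4  0.2] turn 0.0004
```

>>> {"api": "apply_moves", "payload": {
  "series": [
    [[0,0,0.4],[0,0,0]],
    [[0,0,0],[0,0,0]],
    [[0,0,0],[0,0,0]]
  ]
}}

```text
t: 11.35
tool_pos: [0.4688, 0.2347, 0.2458]
orientation: [-2.358, -2.076, 0.0]
force: [-0.1, -0.4, -5.9]
opening: 0.0121
gripper_force: 50.0
```

>>> {"api": "apply_moves", "payload": {
  "series": [
    [[0,0,0.4],[0,0,0]],
    [[0,0,0],[0,0,0]],
    [[0,0,0],[0,0,0]]
  ]
}}

```text
t: 11.6
tool_pos: [0.4689, 0.2347, 0.2457]
orientation: [2.358, 2.076, 0.0]
force: [-1.4, -0.2, -2.9]
opening: 0.0113
gripper_force: 50.0
```

>>> {"api": "apply_moves", "payload": {
  "series": [
    [[0,0,0.4],[0,0,0]],
    [[0,0,0],[0,0,0]],
    [[0,0,0],[0,0,0]]
  ]
}}

```text
t: 11.85
tool_pos: [0.4689, 0.2347, 0.2457]
orientation: [2.358, 2.076, 0.0]
force: [-4.8, -2.2, 5.7]
opening: 0.0119
gripper_force: 50.0
```

Contact at z = 245.7, as predicted. Base load is about 11 N, so I'll ease off slightly and push towards the upright.

>>> {"api": "apply_moves", "payload": {
  "series": [
    [[0,0,-0.2],[0,0,0]],
    [[0.5,0,0],[0,0,0]],
    [[0.5,0,0],[0,0,0]],
    [[0,0,0],[0,0,0]],
    [[0,0,0],[0,0,0]]
  ]
}}

```text
t: 12.27
tool_pos: [0.469, 0.2352, 0.2457]
orientation: [2.357, 2.075, -0.002]
force: [-5.6, -6.5, 6.9]
opening: 0.0116
gripper_force: 50.0
```

>>> {"api": "apply_moves", "payload": {
  "series": [
    [[0.5,0,0],[0,0,0]],
    [[0.5,0,0],[0,0,0]],
    [[0,0,0],[0,0,0]],
    [[0,0,0],[0,0,0]]
  ]
}}

```text
t: 12.6
tool_pos: [0.4694, 0.236, 0.2457]
orientation: [2.357, 2.075, -0.001]
force: [-3.7, -6.0, 7.1]
opening: 0.0119
gripper_force: 50.0
```

>>> {"api": "apply_moves", "payload": {
  "series": [
    [[0.5,0,0],[0,0,0]],
    [[0,0,0],[0,0,0]],
    [[0,0,0],[0,0,0]]
  ]
}}

```text
t: 12.85
tool_pos: [0.4696, 0.2365, 0.2457]
orientation: [2.357, 2.075, -0.0]
force: [-2.7, -5.6, 5.5]
opening: 0.0119
gripper_force: 50.0
```

```bash
python3 -c "
from h import *
togo((468.9,238.2),246,-7.3)"
```

```text
t 12.85 p [469.6 236.5 245.7] ydir -7.28 zaxis [ 9.0e-04 -1.5e-03 -1.0e+00] F [-2.7 -5.6  5.5] tau [-1.2   0.48  0.01] op 11.9 gf 50.0
shift [ 1.6 -0.9 -0.3] turn 0.0003
```

>>> {"api": "apply_moves", "payload": {
  "series": [
    [[0.5,0,0],[0,0,0]],
    [[0.5,0,0],[0,0,0]],
    [[0,0,0],[0,0,0]],
    [[0,0,0],[0,0,0]]
  ]
}}

```text
t: 13.18
tool_pos: [0.4698, 0.2376, 0.2457]
orientation: [2.357, 2.075, 0.0]
force: [-1.0, -6.5, 3.6]
opening: 0.0114
gripper_force: 50.0
```

>>> {"api": "apply_moves", "payload": {
  "series": [
    [[0.5,0,0],[0,0,0]],
    [[0,0,0],[0,0,0]],
    [[0,0,0],[0,0,0]]
  ]
}}

```text
t: 13.43
tool_pos: [0.4699, 0.2378, 0.2457]
orientation: [2.356, 2.074, -0.001]
force: [-2.5, -8.1, 4.6]
opening: 0.0116
gripper_force: 50.0
```

>>> {"api": "apply_moves", "payload": {
  "series": [
    [[0.5,0,0],[0,0,0]],
    [[0,0,0],[0,0,0]],
    [[0,0,0],[0,0,0]]
  ]
}}

```text
t: 13.68
tool_pos: [0.4699, 0.238, 0.2457]
orientation: [2.356, 2.074, -0.002]
force: [-3.1, -10.7, 5.6]
opening: 0.0121
gripper_force: 50.0
```

>>> {"api": "apply_moves", "payload": {
  "series": [
    [[0.5,0,0],[0,0,0]],
    [[0,0,0],[0,0,0]],
    [[0,0,0],[0,0,0]]
  ]
}}

```text
t: 13.93
tool_pos: [0.47, 0.2381, 0.2457]
orientation: [2.356, 2.073, -0.003]
force: [-4.0, -13.1, 7.7]
opening: 0.0117
gripper_force: 50.0
```

>>> {"api": "apply_moves", "payload": {
  "series": [
    [[0.5,0,0],[0,0,0]],
    [[0,0,0],[0,0,0]],
    [[0.5,0,0],[0,0,0]],
    [[0,0,0],[0,0,0]],
    [[0.5,0,-0.1],[0,0,0]],
    [[0,0,0],[0,0,0]],
    [[0,0,0],[0,0,0]],
    [[0,0,0],[0,0,0]]
  ]
}}

```text
t: 14.6
tool_pos: [0.4701, 0.2386, 0.2457]
orientation: [2.356, 2.072, -0.006]
force: [-5.6, -21.4, 11.1]
opening: 0.0117
gripper_force: 50.0
```

Run:
```python
from h import *
togo((468.9,238.2),246,-7.3)
im,d,P=cloud("scene"); np.savez("s4.npz",im=im,P=P); t,_,PT=cloud("top");np.savez("t4.npz",im=t,P=PT)
cv2.imwrite("pics/s4.png",cv2.resize(im[80:210,300:400],(460,598),interpolation=cv2.INTER_CUBIC))
ex=np.array([np.cos(np.radians(82.7)),np.sin(np.radians(82.7))]);ey=np.array([-ex[1],ex[0]])
for n,P in(("s",P),("t",PT)):
    P=P.reshape(-1,3);L=(P[:,:2]-[.467,.2233]);b=np.c_[L@ex,L@ey,P[:,2]]*1000
    m=(b[:,2]>29)&(b[:,2]<45)&(b[:,0]>-70)&(b[:,0]<-5)&(abs(b[:,1])<20); q=b[m]
    print(n,m.sum(),'x',q[:,0].min().round(1),'y',q[:,1].min().round(1),q[:,1].max().round(1),'z',np.median(q[:,2]).round(1))
    for c in range(-60,0,12):
        t=q[abs(q[:,0]-c)<6]; print(c,len(t),np.median(t[:,2]).round(1) if len(t) else '',((t[:,1].min()+t[:,1].max())/2).round(1) if len(t) else '')
```

```text
t 14.6 p [470.1 238.6 245.7] ydir -7.33 zaxis [-2.0e-04 -5.8e-03 -1.0e+00] F [ -5.6 -21.4  11.1] tau [-2.77  0.67  0.06] op 11.7 gf 50.0
shift [-0.5 -1.1 -0.3] turn -0.0004
s 209 x -67.0 y -15.9 9.9 z 36.7
-60 46 36.4 -2.7
-48 39 36.9 -2.9
-36 40 36.6 -2.7
-24 40 37.0 -3.1
-12 37 36.8 -2.3
t 240 x -65.0 y -13.3 10.6 z 36.6
-60 45 36.6 -1.2
-48 47 36.9 -1.4
-36 48 36.7 -1.3
-24 48 36.9 -1.6
-12 47 35.9 -1.4
```

View pics/s4.png

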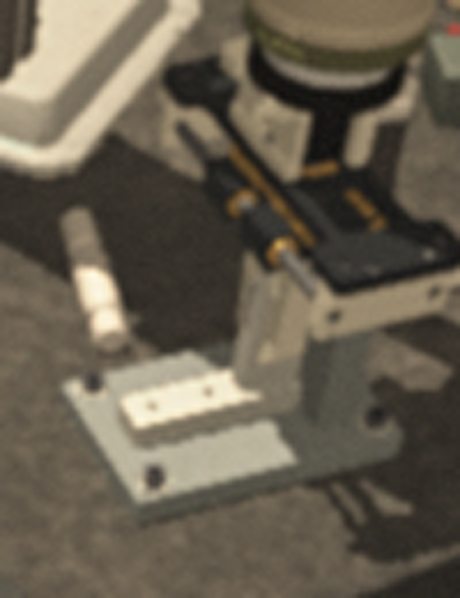

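The foot top is level (36.4–37.0 mm along its length), the toe is at x ≈ -66 mm against -65 expected, and it is in line. I'll ease the down-load slightly and push a little more for margin.

>>> {"api": "apply_moves", "payload": {
  "series": [
    [[0.5,0,-0.1],[0,0,0]],
    [[0,0,0],[0,0,0]],
    [[0.5,0,-0.1],[0,0,0]],
    [[0,0,0],[0,0,0]],
    [[0,0,-0.1],[0,0,0]],
    [[0,0,0],[0,0,0]],
    [[0,0,0],[0,0,0]],
    [[0,0,0],[0,0,0]],
    [[0,0,0],[0,0,0]]
  ]
}}

```text
t: 15.45
tool_pos: [0.4702, 0.2389, 0.2457]
orientation: [2.355, 2.071, -0.009]
force: [-6.2, -26.2, 11.2]
opening: 0.0119
gripper_force: 50.0
```

Run:
```python
from h import *
togo((468.9,238.2),246,-7.3)
ex=np.array([np.cos(np.radians(82.7)),np.sin(np.radians(82.7))]);ey=np.array([-ex[1],ex[0]])
for n in("scene","top"):
    P=cloud(n)[2].reshape(-1,3);L=(P[:,:2]-[.467,.2233]);b=np.c_[L@ex,L@ey,P[:,2]]*1000
    q=b[(b[:,2]>29)&(b[:,2]<45)&(b[:,0]>-70)&(b[:,0]<-5)&(abs(b[:,1])<20)]
    print(n,q[:,0].min().round(1),[np.median(q[abs(q[:,0]-c)<6,2]).round(1) for c in range(-60,0,12)])
togo((468.9,238.2),246,-7.3)
```

```text
t 15.45 p [470.2 238.9 245.7] ydir -7.34 zaxis [-7.0e-04 -7.4e-03 -1.0e+00] F [ -6.2 -26.2  11.2] tau [-3.53  0.64  0.07] op 11.9 gf 50.0
shift [-0.9 -1.2 -0.3] turn -0.0006
scene -67.2 [np.float64(36.4), np.float64(37.3), np.float64(36.7), np.float64(36.9), np.float64(36.7)]
top -65.2 [np.float64(36.4), np.float64(36.9), np.float64(37.3), np.float64(36.7), np.float64(37.0)]
t 15.55 p [470.2 238.9 245.7] ydir -7.34 zaxis [-8.0e-04 -7.4e-03 -1.0e+00] F [ -4.7 -26.1  12.2] tau [-3.51  0.69  0.03] op 11.8 gf 50.0
shift [-0.9 -1.2 -0.3] turn -0.0006
```

Stable: the grasp point has stopped, the push is 26 N against a base load of about 17 N, so the upright carries at least 9 N, and the foot is flat. Handing in.

```bash
python3 -c "
from plant import robot
print(robot.close_job())"
```

```text
the job is handed in; nothing more can be done
None
```

I handed the job in with the square gripped at 50 N, its foot flat on the base and its back pressed against the bracket's upright at about 9 N or more by my estimate; `close_job()` returned no verdict, so whether it passed is not confirmed.

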